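Flip the status flag of the loaded slide stand

ROBOT

A 6-joint arm with a two-finger parallel gripper is mounted at the origin on the work surface. World frame = base frame: x ahead of the robot, y to its left, z up, the work surface at z = 0. Lengths are in m, angles in degrees, forces in N, time in s.
With the tool pointing down it reaches from about 0.3 to 0.775 m from the base axis. Payload 14.6 kg.
Tool frame: the origin (TCP) lies midway between the tips of the shut fingers; the grasp point (between the pads) lies 19 mm behind it; z points along the fingers, y is the direction in which the jaws open and shut (so a half turn about z gives the same grasp; the last joint's range is limited). The gripper opens to 94 mm and grips with 3 to 60 N. Pads are 16 mm wide; open, the fingers measure 119 mm over their backs; the gripper's body (75 mm by 177 mm) begins 78 mm behind the grasp point.
Start: joints at [69.236, 17.183, 87.147, -0, 75.671, -3.816], TCP at [0.16, 0.526, 0.205] pointing down, gripper open.
Joint ranges: [-173.82, 173.82], [-45.26, 126.66], [13.44, 144.39], [-59.66, 239.66], [0, 175.72], [-146.38, 146.38]. Speed limits (degrees/s): [127.2, 127.2, 147.25, 180, 180, 180].

INTERFACE

Orientations are given as a 3x3 rotation matrix whose columns are the frame's x, y, z axes.
In Python, from plant import manip gives the robot as it stands. Calls block until the motion is done:
- manip.move_to(position, orientation): joint-space move of the TCP to a pose.
- manip.move_l(position, ori=None, speed=0.15, max_force=None): straight line of the TCP; ori=None keeps the orientation; speed is the mean speed in m/s. With max_force (N) it stops when the force on the tool has changed by that much, and returns True; else False.
- manip.movej(angles): joint-space move.
- manip.command_gripper(opening): finger opening in m; the grip force is fixed at half the most; returns when the fingers have stopped.
- manip.dwell(seconds).
- manip.inverse_kinematics(position, orientation): joint angles nearest the present ones, or None.
- manip.read_state(): the state.
- manip.snapshot(name): name is "side" or "top" or "wrist"; returns the picture (384x512x3 uint8, red, green, blue); there is no depth.
- manip.camera_params(name): a dict with "fov_y" (degrees; the focal length in pixels is half the picture's height over the tangent of half this angle, whatever the lens; pixels are square), "cx", "cy" (the principal point, pixels), "pose" (4x4, takes a point from camera to world coordinates). Camera axes: x right, y down, z forward; pixel columns grow to the right and rows downward; lengths in m; the calibration is good to about 2 mm. A picture is of the moment at which its call begins: read the wrist's pose just before it. camera_params takes no time and is no camera call; for the wrist camera it gives the pose at the moment of the call.
A pose or a line that the arm cannot do raises manip.IKError and nothing moves.
- manip.close_job(): hands the job in, once; it reports no verdict.
Trained networks look in the newest picture that a camera, given by its name, has taken for a name from the list of things; names that differ only in an ending like _2 or _b are one class to them, and where a whole thing is asked for, a point or a joint stands for the part that bears it (a point fixed in the world has none). Each returns a list of dicts, best first, with "conf" (0 to 1); they miss things now and then, are a little off and sometimes report something else, mostly with a low value. They report only what shows in the picture. A call takes as long as a camera call. They do not tell look-alikes from the thing itself.
- manip.recognise(camera, label): "extent" ([left, top, right, bottom] in pixels, round what is visible of it).
- manip.cut_out(camera, label): "mask" (384x512 bool, what is visible of it) and "extent" ([left, top, right, bottom] in pixels, round what is visible of it).
The state is a dict: "clock": time; "joint_pos": joint angles; "joint_velocities": joint speeds; "joint_efforts": joint torques, N m; "position": TCP position; "ee_rot": TCP orientation; "wrist_force": force on the tool from outside, world axes, zero at the start; "moment": the same for the moment, N m; "grip_width": finger opening in m.
Only numpy, scipy, OpenCV 4.12 (cv2) and the standard library are available. Lean on these libraries where they do the work, as an engineer would, in place of code of your own. Each camera call takes 0.05 s, during which the arm holds its last target.

TASK

One of the three sample stands on the microscopy bench has a slide box in its tray. With a fingertip, push the free edge of that stand's flag up and right over its hinge, so that it ends lying fully down on the other side with the ring face showing. Leave the other two flags as they are, and do not pick up, shove or knock the stands, the slide box, the bottle, the jar or the mouse.

Things in the scene. Friction and masses are not known exactly. Their poses are not given: they have to be found in the camera images.
- stand_a: The sample stand with the slide box in its tray. All three are alike: white plastic, 1.6 kg, loose on the bench. Origin on the bench straight below the hinge; x points away from the robot within 15 degrees, z up. Base x -50 to +120, y -45 to +45, 8 mm thick. Two cheeks (x +-17 mm, y 24 to 30 mm each side, top at z 92 mm) carry the hinge. Tray rim 18 mm high, centred at x +98 mm.
- stand_b: A stand like stand_a, same frame, sizes and hinge place, with an empty tray; its flag stays as it is.
- stand_c: A stand like stand_a, same frame, sizes and hinge place, with an empty tray; its flag stays as it is.
- flag_a_hinge (a point): Middle of the hinge axis of stand_a's flag, 80 mm above the bench; the axis runs along the stand's y. A sloping rest 12 mm below the flag reaches only 22 mm from the hinge on the -x side; the outer part of the flag overhangs freely, with only the base far below it.
- flag_a (a joint): Angle of stand_a's flag: 0 = start, bar face showing, on the stand's -x side, sloping up at 30 degrees; 1.05 = upright; 3.14 = flipped, ring face showing, on the +x side sloping down at 30 degrees. About 60 g, no spring, damped: below 1.05 it falls back by its weight, beyond it falls on to the far stop within about 2 s. Under 1 N at the free edge moves it.
- flag_b (a joint): Same for stand_b's flag; it starts at 0.
- flag_c (a joint): Same for stand_c's flag; it starts at 0.
- flag_a_edge (a point): Middle of the free edge of stand_a's flag, an aluminium plate 40 mm wide, 4 mm thick, reaching 70 mm from the hinge axis. At the start it is at x -61, z 115 mm in the stand's frame; flipped, at x +61, z 45 mm. Turns with the flag. One face has a raised straight bar, the other a raised ring.
- flag_b_edge (a point): Middle of the free edge of stand_b's flag, 70 mm from its hinge axis; turns with the flag.
- flag_c_edge (a point): Middle of the free edge of stand_c's flag, 70 mm from its hinge axis; turns with the flag.
- slide_box: Small closed plastic slide box, black with a grey lid, 28 x 72 mm and 32 mm high, 60 g, lying loose in stand_a's tray. Origin at the centre of its underside, 8 mm above the bench. Not to be moved.
- bottle: Bystander: small amber bottle with black cap, 40 mm across, 85 mm high, beyond the stands. Origin at the centre of its underside.
- jar: Bystander: clear jar with grey cap, 56 mm across, 65 mm high, beyond the stands. Origin at the centre of its underside.
- mouse: Bystander: black cordless computer mouse, 100 x 58 mm, 31 mm high, on the bench between the robot and the stands. Origin at the centre of its underside.
Things that resemble listed ones, but are neither listed nor needed, are in the scene too. Leave any yellow look-alike of the stand_a alone. What is shaped like the stand_b but yellow is not meant.

How it is judged:
By the outcome, as a careful person would: the job done as asked, in the order asked, and still so for the second after the job is handed in, with the robot touching nothing.
It also fails if it takes over 40 s, if anything falls off the work surface, if the arm or the gripper's body presses on something with over 40 N, if the wrist force passes 120 N, or if a joint passes its speed limit or range.

## Working session

There is one attempt and no reset: what is moved stays moved. The work goes in short steps, each a Python script; the robot and the scene stay as the last script left them, time stands still between calls to the robot, and variables do not carry over. Pictures are saved under pics/ and viewed, and the job is handed in when it is done.

```bash
mkdir -p pics; ls; python3 - <<'E'
from plant import manip
import cv2
for n in ("top","side","wrist"):
    im=manip.snapshot(n); cv2.imwrite(f"pics/{n}0.png",im[:,:,::-1])
    p=manip.camera_params(n); print(n,p["fov_y"],p["cx"],p["cy"],p["pose"])
print(manip.read_state()["clock"])
E
```

```text
pics
top 50.13234386234175 250.5838139182249 186.45751457800313 [[ 0.00764045 -0.99292822  0.11847013  0.40852439]
 [-0.99981836 -0.0055168   0.01824321  0.05927542]
 [-0.01746062 -0.11858799 -0.99279002  1.20020554]
 [ 0.          0.          0.          1.        ]]
side 56.869417049601715 253.74913689247254 189.3441586729614 [[ 0.91189176 -0.31024944  0.26869817  0.23984268]
 [-0.41028078 -0.70675571  0.57633848 -0.63470236]
 [ 0.01109528 -0.63580001 -0.77177409  1.03144896]
 [ 0.          0.          0.          1.        ]]
wrist 62.35467596936074 255.67819804368395 189.1292655097157 [[ 0.29085322  0.9184673   0.26799668  0.08140944]
 [ 0.95676587 -0.27866335 -0.08334155  0.55064286]
 [-0.00186563  0.28065023 -0.9598083   0.3853712 ]
 [ 0.          0.          0.          1.        ]]
0.15
```

View pics/top0.png

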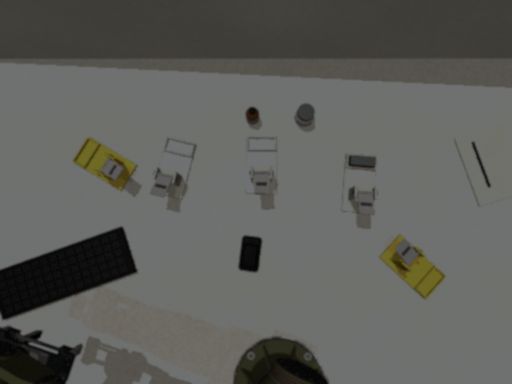

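View pics/side0.png

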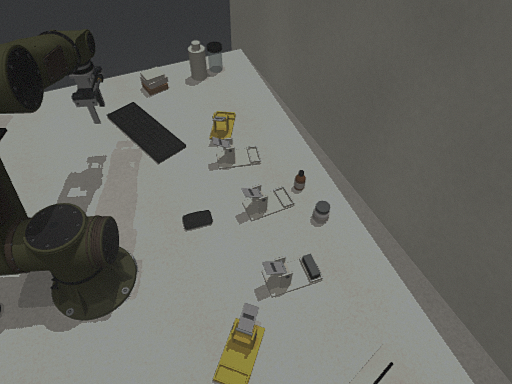

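View pics/wrist0.png

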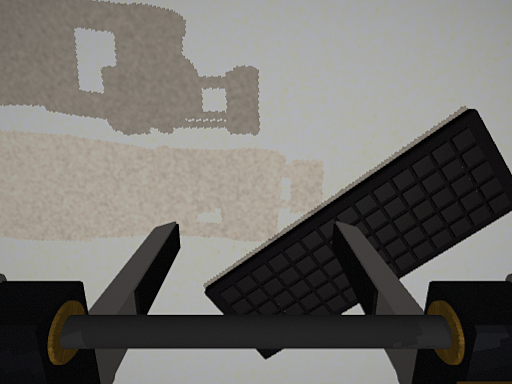

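Top view: what could be taken for stand_a is the white stands at (362,185), (262,168) and (173,170), and the yellow look-alikes at (105,163) and (412,265). Only (362,185) has a box in its tray, at (362,161), so I choose that one and check it in a crop.

```bash
cat > h.py <<'E'
from plant import manip
import numpy as np, cv2
def cam(n):
    p=manip.camera_params(n); f=192/np.tan(np.radians(p["fov_y"]/2)); return f,p["cx"],p["cy"],np.array(p["pose"])
def pix2z(n,u,v,z,c=None):
    f,cx,cy,T=c or cam(n); d=T[:3,:3]@np.array([(u-cx)/f,(v-cy)/f,1]); o=T[:3,3]; return o+d*(z-o[2])/d[2]
def proj(n,P,c=None):
    f,cx,cy,T=c or cam(n); q=(np.atleast_2d(P)-T[:3,3])@T[:3,:3]; return np.c_[cx+f*q[:,0]/q[:,2],cy+f*q[:,1]/q[:,2]]
E
python3 - <<'E'
from h import *
im=manip.snapshot("top")
for l in ("stand_a","slide_box","flag_a","flag_a_edge","bottle","jar","mouse"):
    for d in manip.cut_out("top",l):
        m=d["mask"]; v,u=np.nonzero(m); print(l,round(d["conf"],2),np.round(d["extent"]),u.mean().round(1),v.mean().round(1),m.sum())
manip.snapshot("side")
for l in ("slide_box","flag_a"):
    for d in manip.cut_out("side",l):
        m=d["mask"]; v,u=np.nonzero(m); print('side',l,round(d["conf"],2),np.round(d["extent"]),u.mean().round(1),v.mean().round(1),m.sum())
a=cv2.resize(im[140:225,325:395],None,fx=7,fy=7,interpolation=cv2.INTER_CUBIC)
cv2.imwrite("pics/crop1.png",cv2.convertScaleAbs(a[:,:,::-1],alpha=1.3))
E
```

```text
stand_a 0.92 [342. 158. 380. 215.] 358.5 189.0 1547
stand_a 0.89 [ 71. 137. 137. 191.] 104.1 163.0 1811
stand_a 0.76 [378. 240. 448. 298.] 412.2 266.4 2009
stand_a 0.68 [152. 137. 195. 199.] 173.0 168.5 1853
stand_a 0.68 [245. 136. 278. 194.] 261.0 164.6 1750
slide_box 0.85 [349. 157. 377. 168.] 361.6 161.0 300
flag_a 0.89 [358. 194. 376. 215.] 366.0 203.3 375
flag_a 0.86 [151. 172. 172. 195.] 160.8 185.0 361
flag_a 0.67 [100. 162. 124. 182.] 111.4 169.2 267
flag_a 0.65 [390. 240. 416. 266.] 406.2 251.7 340
flag_a 0.53 [256. 172. 272. 195.] 261.1 181.7 309
flag_a_edge 0.66 [396. 239. 416. 268.] 406.2 251.7 336
flag_a_edge 0.59 [361. 193. 375. 214.] 365.7 202.3 336
flag_a_edge 0.39 [244. 106. 261. 125.] 252.1 115.3 208
bottle 0.71 [342. 158. 378. 216.] 358.2 189.5 1527
bottle 0.64 [246. 107. 258. 124.] 251.3 115.2 181
jar 0.7 [296. 103. 314. 126.] 304.4 114.7 339
mouse 0.91 [241. 238. 261. 273.] 250.1 253.4 640
mouse 0.41 [358. 192. 373. 216.] 365.2 202.7 342
side slide_box 0.79 [305. 252. 320. 278.] 311.0 266.3 196
side flag_a 0.68 [243. 186. 262. 197.] 251.2 192.8 156
side flag_a 0.56 [236. 305. 260. 337.] 247.1 319.2 444
side flag_a 0.55 [213. 137. 228. 145.] 220.6 142.5 132
side flag_a 0.51 [264. 260. 289. 275.] 274.1 267.6 261
```

View pics/crop1.png

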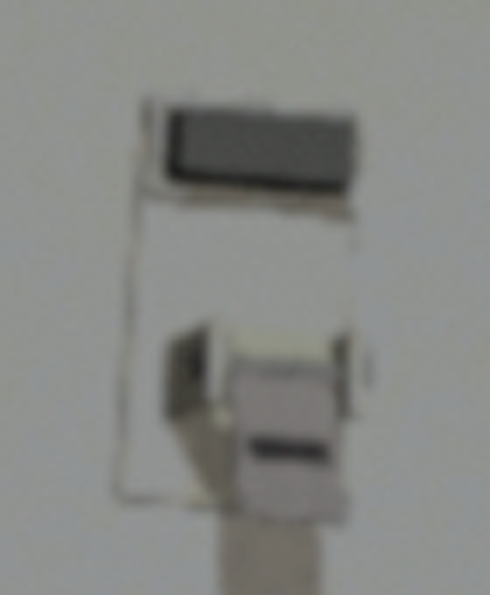

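The crop shows the grey-lidded box in the tray (crop 262,150), and the flag with its bar showing (285,450) and its free edge toward the robot (about 222..345, 517). Next I fit the stand pose to these features and overlay it on both cameras.

```bash
cat >> h.py <<'E'
def S2W(p,L):
    L=np.atleast_2d(L)/1000.; c,s=np.cos(p[2]),np.sin(p[2])
    return np.c_[p[0]+c*L[:,0]-s*L[:,1],p[1]+s*L[:,0]+c*L[:,1],L[:,2]]
def model():
    b=[(-50,-45,8),(120,-45,8),(120,45,8),(-50,45,8),(-50,-45,8)]
    r=[(78,-45,18),(120,-45,18),(120,45,18),(78,45,18),(78,-45,18)]
    f=[(0,-20,80),(-61,-20,115),(-61,20,115),(0,20,80),(0,-20,80)]
    k=[(-17,-30,92),(17,-30,92),(17,-24,92),(-17,-24,92),(-17,-30,92)]
    k2=[(x,-y,z) for x,y,z in k]
    return b,r,f,k,k2
def overlay(n,im,p,fn,box,s=7):
    x0,y0,x1,y1=box
    a=cv2.resize(im[y0:y1,x0:x1],None,fx=s,fy=s,interpolation=cv2.INTER_CUBIC)[:,:,::-1].copy()
    for L,col in zip(model(),[(0,0,255),(0,200,255),(0,255,0),(255,0,0),(255,0,0)]):
        q=(proj(n,S2W(p,L))+.5-[x0,y0])*s-.5
        cv2.polylines(a,[np.int32(q)],False,col,1)
    cv2.imwrite(fn,a)
E
python3 - <<'E'
from h import *
from scipy.optimize import least_squares
L=[(-50,45,8),(120,45,18),(-61,20,115),(-61,-20,115),(120,-45,18)]
C=np.array([(118,498),(148,100),(222,512),(345,522),(358,112)])
uv=[325,140]+(C+.5)/7-.5
c=cam("top")
r=least_squares(lambda p:(proj("top",S2W(p,L),c)-uv).ravel(),[.6,-.2,0])
p=r.x; print(p,np.degrees(p[2]),r.fun.reshape(-1,2).round(1))
np.save("p.npy",p)
print("edge",S2W(p,(-61,0,115)),"hinge",S2W(p,(0,0,80)), proj("side",S2W(p,(-30,0,97))))
print("mouse",pix2z("top",250.1,253.4,.02),"side box",pix2z("side",311,266,.03),"top box",pix2z("top",361.6,161,.035))
overlay("top",manip.snapshot("top"),p,"pics/ov_top.png",(325,140,395,225))
overlay("side",manip.snapshot("side"),p,"pics/ov_side.png",(245,235,335,310))
E
```

```text
[ 0.52730534 -0.22877131 -0.0870499 ] -4.987592097746996 [[-0.9  0. ]
 [-0.5 -1.3]
 [ 1.6  0.7]
 [-0.7  0.7]
 [ 0.5 -0.3]]
edge [[ 0.46653632 -0.22346796  0.115     ]] hinge [[ 0.52730534 -0.22877131  0.08      ]] [[273.41576832 267.2781612 ]]
mouse [0.35784811 0.08087361 0.02      ] side box [ 0.62484699 -0.24037956  0.03      ] top box [ 0.62283234 -0.23704254  0.035     ]
```

View pics/ov_top.png

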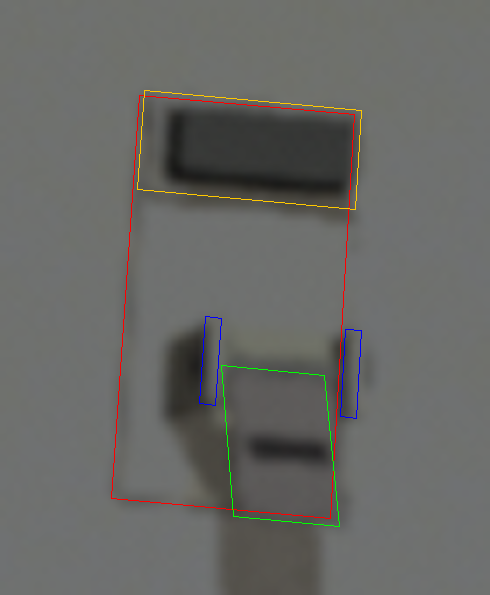

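View pics/ov_side.png

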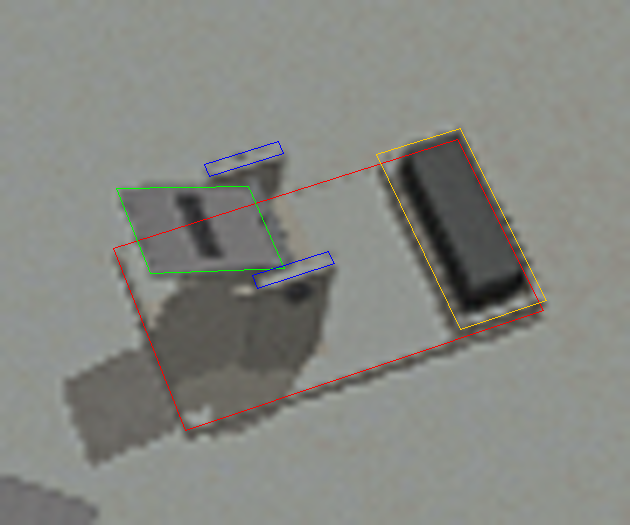

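```bash
python3 - <<'E'
from h import *
print("yellow corners z8",[pix2z("top",u,v,.008).round(3) for u,v in ((428,298),(445,272),(403,236),(379,262))])
print("yellow flag z.1", [pix2z("top",u,v,z).round(3) for u,v,z in ((406,251.7,.1),(414,243,.11),(390,258,.08))])
im=manip.snapshot("side"); a=cv2.resize(im[290:384,200:290],None,fx=6,fy=6,interpolation=cv2.INTER_CUBIC); cv2.imwrite("pics/yel.png",cv2.convertScaleAbs(a[:,:,::-1],alpha=1.2))
print(pix2z("side",247,319,.1))
p=np.load("p.npy")
cat='''
def R(yaw,pitch,s):
    c,sn=np.cos(yaw),np.sin(yaw); cp,sp=np.cos(pitch),np.sin(pitch)
    z=np.array([cp*c,cp*sn,-sp]); y=s*np.array([-sn,c,0]); return np.c_[np.cross(y,z),y,z]
def tcp(p,r,phi,yaw,pitch):
    """TCP so the top tip corner is at radius r, plate angle phi (deg), in the stand frame"""
    corner=S2W(p,(-r*np.cos(phi),0,80+r*np.sin(phi)))[0]
    up=np.array([np.sin(pitch)*np.cos(yaw),np.sin(pitch)*np.sin(yaw),np.cos(pitch)])
    return corner-.008*up
'''
open("h.py","a").write(cat)
exec(cat)
for yd in (-5,-25,-35):
  for s in (1,-1):
    for pd in (15,25):
      Rm=R(np.radians(yd),np.radians(pd),s); out=[]
      for P in [S2W(p,(-45,0,85))[0]-.09*np.array([np.cos(np.radians(yd)),np.sin(np.radians(yd)),0]),S2W(p,(-45,0,85))[0],tcp(p,52,np.pi/2,np.radians(yd),np.radians(pd)),tcp(p,52,2.0,np.radians(yd),np.radians(pd))]:
        q=manip.inverse_kinematics(P,Rm); out.append(None if q is None else np.round(q).astype(int).tolist())
      print(yd,s,pd,out)
E
```

```text
yellow corners z8 [array([ 0.238, -0.42 ,  0.008]), array([ 0.31 , -0.471,  0.008]), array([ 0.41 , -0.357,  0.008]), array([ 0.336, -0.286,  0.008])]
yellow flag z.1 [array([ 0.369, -0.331,  0.1  ]), array([ 0.392, -0.349,  0.11 ]), array([ 0.351, -0.295,  0.08 ])]
[ 0.3677144  -0.33266336  0.1       ]
-5 1 15 [[-65, 26, 143, 117, 70, 100], [-49, 28, 134, 131, 63, 104], [-44, 23, 130, 132, 55, 110], [-42, 25, 127, 134, 54, 110]]
-5 1 25 [[-61, 16, 143, 112, 55, 112], [-47, 21, 133, 124, 47, 114], [-43, 17, 128, 122, 41, 123], [-40, 19, 125, 124, 39, 122]]
-5 -1 15 [[-65, 26, 143, 117, 70, -80], [-49, 28, 134, 131, 63, -76], [-44, 23, 130, 132, 55, -70], [-42, 25, 127, 134, 54, -70]]
-5 -1 25 [[-61, 16, 143, 112, 55, -68], [-47, 21, 133, 124, 47, -66], [-43, 17, 128, 122, 41, -57], [-40, 19, 125, 124, 39, -58]]
-25 1 15 [None, [-33, 27, 138, 171, 60, 92], [-29, 21, 133, 175, 50, 92], [-27, 24, 130, 177, 49, 91]]
-25 1 25 [None, [-32, 19, 137, 170, 41, 95], [-29, 14, 131, 173, 31, 94], [-27, 17, 128, 176, 31, 93]]
-25 -1 15 [None, [-33, 27, 138, 171, 60, -88], [-29, 21, 133, 175, 50, -88], [-27, 24, 130, 177, 49, -89]]
-25 -1 25 [None, [-32, 19, 137, 170, 41, -85], [-29, 14, 131, 173, 31, -86], [-27, 17, 128, 176, 31, -87]]
-35 1 15 [None, [-23, 28, 137, 193, 60, 86], [-21, 22, 132, 198, 50, 82], [-20, 24, 129, 200, 49, 81]]
-35 1 25 [None, [-24, 19, 136, 196, 41, 83], [-21, 15, 130, 204, 32, 75], [-20, 18, 127, 206, 32, 74]]
-35 -1 15 [None, [-23, 28, 137, 193, 60, -94], [-21, 22, 132, 198, 50, -98], [-20, 24, 129, 200, 49, -99]]
-35 -1 25 [None, [-24, 19, 136, 196, 41, -97], [-21, 15, 130, 204, 32, -105], [-20, 18, 127, 206, 32, -106]]
```

View pics/yel.png

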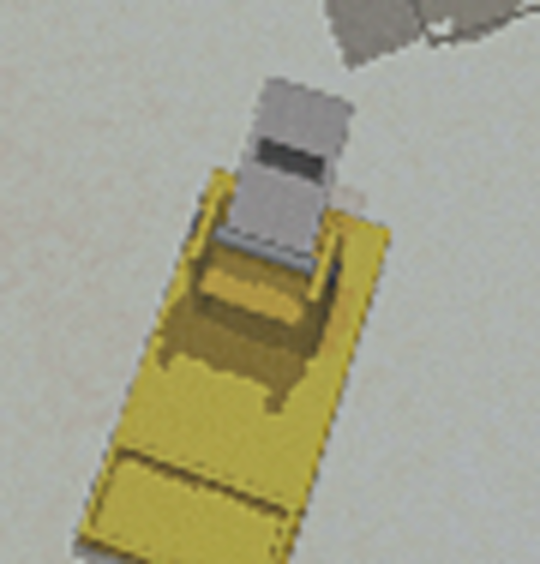

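The yellow look-alike's flag is near (0.385,-0.315), so a flat approach would put the gripper body beside it. I'll use a steeper tool pitch, which keeps the body high.

```bash
cat >> h.py <<'E'
def path(p,yd,pd):
    y,k=np.radians(yd),np.radians(pd)
    up=np.array([np.sin(k)*np.cos(y),np.sin(k)*np.sin(y),np.cos(k)])
    C=[(-110,0,150),(-85,0,105),(-62,0,98)]+[(-r*np.cos(f),0,80+r*np.sin(f)) for f,r in zip(np.radians([30,45,60,75,90,105,118]),[58,57,56,55,54,54,54])]+[(-40,0,165),(-110,0,200)]
    return S2W(p,C)-.008*up
E
python3 - <<'E'
from h import *
p=np.load("p.npy")
for yd in (-5,-15,-25):
  for pd in (45,55,65):
    for s in (1,-1):
      Q=[manip.inverse_kinematics(P,R(np.radians(yd),np.radians(pd),s)) for P in path(p,yd,pd)]
      print(yd,pd,s,sum(q is None for q in Q),[np.round(Q[i]).astype(int).tolist() for i in (0,2,9) if Q[i] is not None])
E
```

```text
-5 45 1 12 []
-5 45 -1 0 [[-49, -4, 132, 64, 33, -4], [-44, 9, 129, 81, 27, -19], [-36, 13, 117, 68, 23, 1]]
-5 55 1 11 [[-34, 14, 111, 35, 28, -146]]
-5 55 -1 0 [[-45, -4, 127, 39, 36, 22], [-40, 8, 123, 47, 27, 16], [-34, 14, 111, 35, 28, 34]]
-5 65 1 0 [[-41, -1, 121, 22, 42, -140], [-37, 9, 117, 24, 34, -139], [-31, 16, 104, 18, 39, -128]]
-5 65 -1 0 [[-41, -1, 121, 22, 42, 40], [-37, 9, 117, 24, 34, 41], [-31, 16, 104, 18, 39, 52]]
-15 45 1 12 []
-15 45 -1 0 [[-44, -6, 134, 62, 23, 8], [-39, 7, 131, 91, 16, -18], [-32, 12, 118, 65, 13, 14]]
-15 55 1 1 [[-41, -5, 128, 31, 29, -140], [-36, 7, 125, 39, 19, -145], [-30, 13, 112, 23, 23, -124]]
-15 55 -1 0 [[-41, -5, 128, 31, 29, 40], [-36, 7, 125, 39, 19, 35], [-30, 13, 112, 23, 23, 56]]
-15 65 1 0 [[-38, -3, 122, 15, 39, -123], [-34, 8, 118, 16, 30, -121], [-29, 15, 105, 10, 36, -111]]
-15 65 -1 0 [[-38, -3, 122, 15, 39, 57], [-34, 8, 118, 16, 30, 59], [-29, 15, 105, 10, 36, 69]]
-25 45 1 4 [[-37, -8, 135, 48, 12, -146], [-27, 12, 119, 16, 4, -107]]
-25 45 -1 0 [[-37, -8, 135, 48, 12, 34], [-33, 6, 131, 115, 6, -31], [-27, 12, 119, 16, 4, 73]]
-25 55 1 0 [[-36, -6, 129, 16, 24, -113], [-32, 6, 125, 16, 14, -111], [-27, 13, 112, 3, 20, -94]]
-25 55 -1 0 [[-36, -6, 129, 16, 24, 67], [-32, 6, 125, 16, 14, 69], [-27, 13, 112, 3, 20, 86]]
-25 65 1 0 [[-35, -3, 122, 7, 36, -104], [-31, 8, 119, 5, 28, -100], [-26, 15, 105, 1, 35, -92]]
-25 65 -1 0 [[-35, -3, 122, 7, 36, 76], [-31, 8, 119, 5, 28, 80], [-26, 15, 105, 1, 35, 88]]
```

```bash
python3 - <<'E'
from h import *
p=np.load("p.npy"); yd,pd=-15,55; Rm=R(np.radians(yd),np.radians(pd),-1); P=path(p,yd,pd)
manip.command_gripper(0.0)
manip.move_to(P[0]+[0,0,.10],Rm)
manip.move_l(P[0],speed=.2); manip.move_l(P[1],speed=.1)
s=manip.read_state(); print(s["clock"],s["position"],P[1],s["grip_width"],s["wrist_force"])
im=manip.snapshot("side"); overlay("side",im,p,"pics/pre_side.png",(225,200,335,310),5)
im=manip.snapshot("top"); cv2.imwrite("pics/pre_top.png",cv2.resize(im[130:280,300:460,::-1],None,fx=4,fy=4))
E
```

```text
6.3333 [ 0.4364834  -0.21981336  0.10110787] [ 0.43629727 -0.21968531  0.10041139] 0.0006546151445413766 [0.47578882 0.49140355 0.18609495]
```

View pics/pre_side.png

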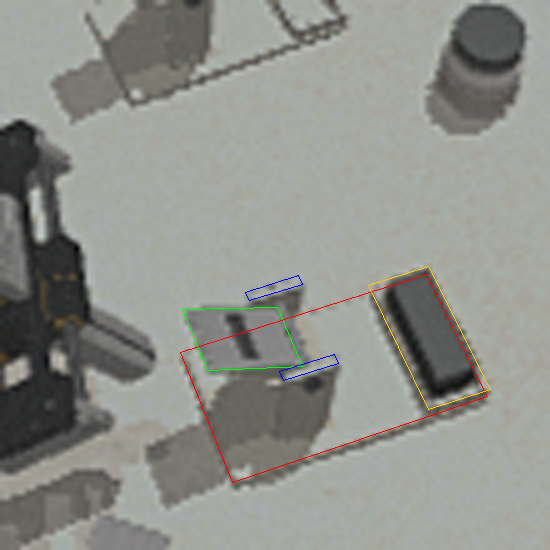

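View pics/pre_top.png

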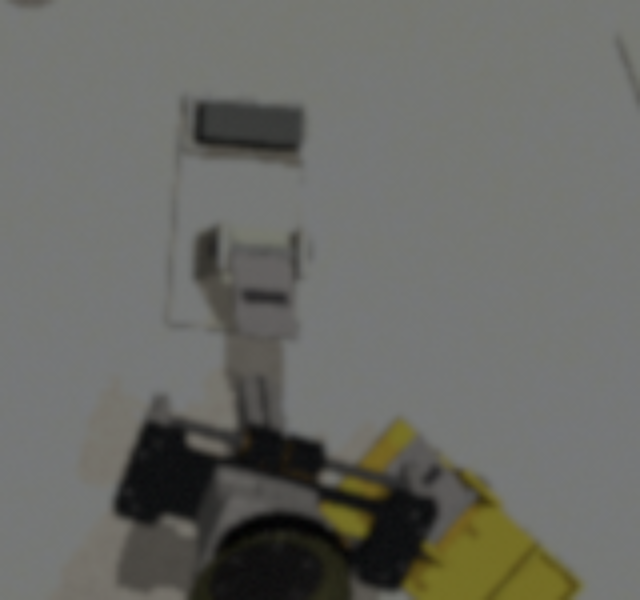

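The fingertip (side 150,360; top 258,425) is just short of the flag's free edge and level with its middle. The gripper body passes about 4 cm above the yellow stand's flag. Now I start the push and check partway.

```bash
python3 - <<'E'
from h import *
p=np.load("p.npy"); P=path(p,-15,55)
for i in (2,3,4,5):
    h=manip.move_l(P[i],speed=.06,max_force=6); s=manip.read_state(); print(i,h,s["position"].round(4) if hasattr(s["position"],"round") else s["position"],np.round(s["wrist_force"],2))
    if h: break
print(s["clock"])
im=manip.snapshot("side"); overlay("side",im,p,"pics/mid_side.png",(225,200,335,310),5)
E
```

```text
2 False [ 0.4592 -0.2214  0.0931] [ 0.42  0.76 -0.36]
3 False [ 0.4707 -0.2226  0.1043] [ 0.02 -0.82 -0.05]
4 False [ 0.4805 -0.2234  0.1154] [-0.27 -1.12 -0.92]
5 False [ 0.4928 -0.2245  0.1235] [ 0.51 -0.02 -0.77]
8.2
```

View pics/mid_side.png

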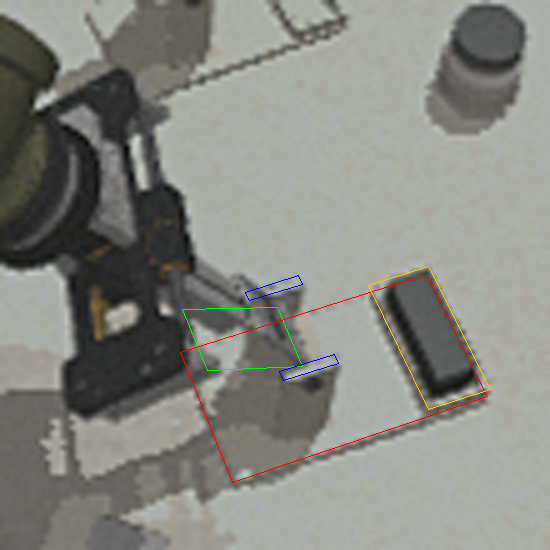

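The flag has lifted off its start outline and is being pushed near (260,310). The stand outline has not moved and the forces are about 1 N, so I continue over the top.

```bash
python3 - <<'E'
from h import *
p=np.load("p.npy"); P=path(p,-15,55)
for i in (6,7,8,9):
    h=manip.move_l(P[i],speed=.06,max_force=6); s=manip.read_state(); print(i,h,np.round(s["wrist_force"],2))
    if h: break
manip.dwell(1.0)
im=manip.snapshot("side"); overlay("side",im,p,"pics/over_side.png",(225,200,335,310),5)
if not h:
    manip.move_l(P[10],speed=.1); manip.move_l(P[11],speed=.15); manip.move_l(P[11]+[-.03,.05,.1],speed=.2); manip.dwell(1.5)
im=manip.snapshot("side"); overlay("side",im,p,"pics/end_side.png",(225,200,335,310),5)
im=manip.snapshot("top"); overlay("top",im,p,"pics/end_top.png",(325,140,395,225),7)
cv2.imwrite("pics/end_top_full.png",im[:,:,::-1])
print(manip.read_state()["clock"])
E
```

```text
6 False [0.27 0.41 0.38]
7 False [-0.52 -0.06 -0.1 ]
8 False [-0.29 -0.68  0.14]
9 False [-0.26  0.48  0.36]
14.7167
```

View pics/end_side.png

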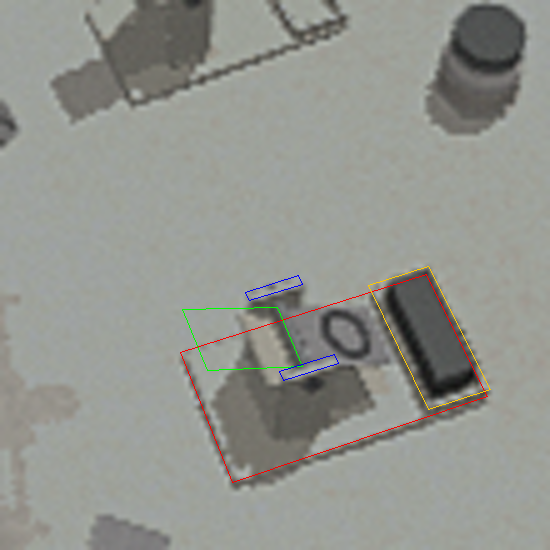

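View pics/end_top.png

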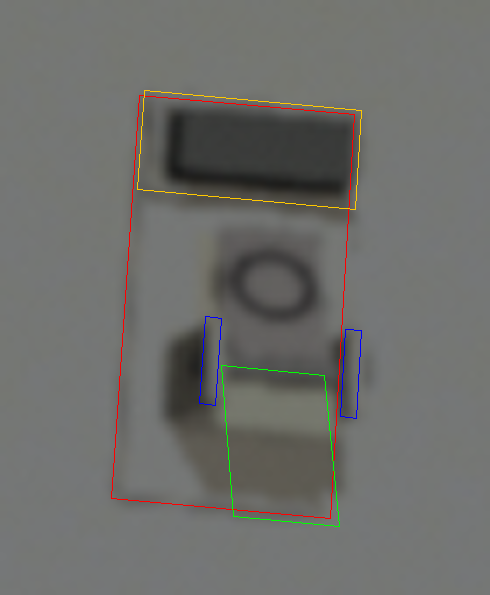

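View pics/end_top_full.png

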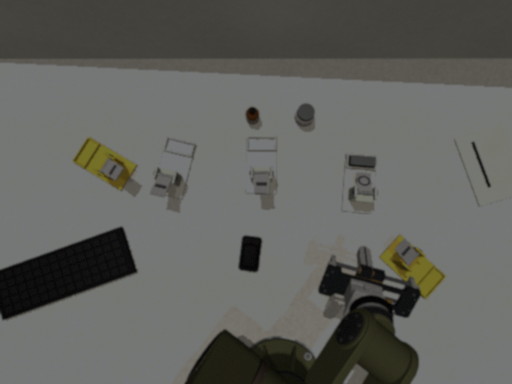

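The ring face shows at top crop (275,285), and the stand, box and other flags are unchanged. I check that the flag is fully down before handing in.

```bash
python3 - <<'E'
from h import *
p=np.load("p.npy")
print("top expected edge",(proj("top",S2W(p,[(61,20,45),(61,-20,45)]))+.5-[325,140])*7, "side",(proj("side",S2W(p,[(61,20,45),(61,-20,45)]))+.5-[225,200])*5)
for t in (-10,-20,-30): 
  t_=np.radians(t); print(t,(proj("side",S2W(p,[(70*np.cos(t_),-20,80+70*np.sin(t_))]))+.5-[225,200])*5)
im=manip.snapshot("top"); 
a=cv2.cvtColor(cv2.imread("pics/top0.png"),6).astype(int); b=cv2.cvtColor(im,7).astype(int)
m=(abs(a-b)>14).astype(np.uint8); n,_,st,_=cv2.connectedComponentsWithStats(m)
print([r.tolist() for r in st[1:] if r[4]>8])
manip.close_job()
E
```

```text
top expected edge [[211.07726553 226.18449987]
 [310.23113108 235.16495929]] side [[365.32331757 306.76274826]
 [391.95634513 362.99992206]]
-10 [[408.63193179 341.58591984]]
-20 [[401.38816152 352.25093963]]
-30 [[391.38558165 363.18627787]]
[[355, 173, 16, 17, 203], [352, 194, 23, 35, 478], [302, 246, 119, 138, 10252], [98, 286, 3, 6, 12], [115, 296, 7, 5, 13], [0, 325, 264, 59, 8357], [119, 327, 3, 4, 9], [289, 360, 9, 10, 38], [277, 371, 30, 13, 181], [253, 375, 14, 9, 63]]
the job is handed in; nothing more can be done
```

I pushed the flag of the stand holding the slide box over its hinge with the closed fingertips. It now lies on the far side with the ring face showing, and I handed the job in at about 15 s on the robot's clock.

- **Flag fully down:** in the side view its free edge is where a flag sloping down 30° should be, within about 1–2 px. The top view shows the same edge row.
- **Nothing else moved:** comparing the top view before and after, the only changes are that flag with its shadow, and the robot with its own. The side view shows the stand and slide box still on their original outlines. The other two flags, the bottle, jar, mouse and yellow stands are unchanged.
- **Forces and clearance:** wrist force read at each step of the push stayed at about 1.5 N or less. The arm was clear of everything when I handed in.
- **Checks that disagreed:** the network called the stand a "bottle" and its flag a "mouse". The pictures showed otherwise, so I ignored those. My fit of the stand's position was off by up to 1.7 px, about 3–4 mm, which did not affect the push.

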